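# Hang up the filling can and leave the bottle cap vented for the autoclave

## Task

The bottle has just been filled for the autoclave. First hang the empty steel can by its hoop handle over both prongs of the drying stand and let go of it; then screw the bottle's cap clockwise, seen from above, until it bottoms out, back it off a quarter turn so that it can vent, and finish while still gripping the cap firmly and motionless at that setting, ready for a colleague to tape it. Leave the jar, bowl and dropper bottle on the counter undisturbed.

Things in the scene. Friction and masses are not known exactly. Their poses are not given: they have to be found in the camera images.
- can_grip (a point): Middle of the black flat-sided grip on the top bar of the can's hoop handle, 135 mm above the can's underside, 60 mm above its rim. The grip is 14 mm thick along x, 40 mm long along y, 14 mm tall; the bar (10 mm round) runs along y between the hoop's legs at y = +57 and -57 mm. z is up. A half turn of the can makes no difference.
- hook_seat (a point): On the stand, midway between its two level prongs (8 mm round, at y = +38 and -38 mm) and level with their tops, 204 mm above the counter. The prongs point along -x, level from x = -28 to 56 mm; their free ends turn up 18 mm above this point at x = -37 mm. The can's bar is to lie across both, near x = 0, its centre 5 mm above the point; fingers fit between the prongs.
- cap_grip (a point): On the axis of the white ribbed screw cap (47 mm across, 26 mm tall), half-way up it; 131 mm above the counter when bottomed out, 4 mm higher per turn unscrewed. The cap sits on the thread of an amber bottle clamped to the counter; shoulder (76 mm across) 36 mm below the point, neck 36 mm across. z is up; x turns with the cap, marked by a raised bar on its top from centre to rim.
- cap (a joint): Turn of the cap on its thread in rad: 0 = bottomed out (hard stop), growing as it is unscrewed, anticlockwise seen from above; at the start it is 2.0 to 2.85. It turns against about 0.08 N m of friction and stays where it is left. A quarter turn back from the stop is 1.57.
- pill_jar: Bystander: small white jar, 44 mm across and 55 mm tall, standing loose; origin at the centre of its underside.
- bowl: Bystander: small steel bowl, 84 mm across and 35 mm tall, loose; origin at the centre of its underside.
- dropper: Bystander: small amber bottle, 36 mm across and 75 mm tall, standing loose; origin at the centre of its underside.
- can: Loose open steel can, 108 mm across, 75 mm tall, 0.19 to 0.35 kg, with a stiff square hoop handle standing upright over it, 140 mm tall in all. Origin at the centre of its underside; the hoop lies in its yz plane.
- stand: Fixed steel drying stand with two prongs. Origin on the counter straight below hook_seat, same axes. Cross plate at x = 56 to 64 mm; 16 mm post at x = 70 mm, 230 mm tall; base plate x = 25 to 125 mm. The can hangs below the prongs, so bring it in from the -x side, bar above the upturned ends and rim below the prongs.
Mind the look-alikes: they are no part of the job. Leave any blue or brown look-alike of the can alone.

How it is judged:
On the way, in this order (a step that is already met when the one before it is completed fails the run):
1. the can hangs by its hoop on the stand's prongs, let go and at rest (contact force between can and stand above 0.8 N and z of can_grip in the frame of hook_seat between 0 and 0.02 m and x of can_grip in the frame of hook_seat between -0.04 and 0.058 m and y of can_grip in the frame of hook_seat between -0.025 and 0.025 m and angle between can_grip's own z axis and vertical below 0.3 rad and linear speed of can below 0.05 m/s and contact force between the fingers and can below 0.1 N), for 0.3 s.
2. the cap is screwed down to its stop (within 0.07 rad) (value of joint cap below 0.07 rad), for 0.1 s.
At the end, for the whole second after the job is handed in: The cap stands a quarter turn back from its stop (1.57 rad within 0.3 rad), not turning, and the fingers still grip it with more than 5 N; the can hangs upright (within 0.3 rad) by its hoop's top bar on both of the stand's prongs (centred within 25 mm), at rest and not touched by the fingers (all of step 1 and value of joint cap between 1.27 and 1.87 rad and velocity of joint cap between -0.1 and 0.1 rad/s and contact force between the fingers and cap above 5 N); the arm keeps its last pose, push and grip.
It fails at once if the jar is moved more than 30 mm or tipped over (distance of pill_jar from where it was at the start of the episode above 0.03 m or angle between pill_jar's own z axis and vertical above 0.5 rad).
It fails at once if the bowl is moved more than 30 mm or tipped over (distance of bowl from where it was at the start of the episode above 0.03 m or angle between bowl's own z axis and vertical above 0.5 rad).
It fails at once if the dropper bottle is moved more than 30 mm or tipped over (distance of dropper from where it was at the start of the episode above 0.03 m or angle between dropper's own z axis and vertical above 0.5 rad).
It also fails if it takes over 72 s, if anything falls off the work surface, if the arm or the gripper's body presses on something with over 40 N, if the wrist force passes 120 N, or if a joint passes its speed limit or range.

## Robot

A 6-joint arm with a two-finger parallel gripper is mounted at the origin on the work surface. World frame = base frame: x ahead of the robot, y to its left, z up, the work surface at z = 0. Lengths are in m, angles in rad, forces in N, time in s.
With the tool pointing down it reaches from about 0.375 to 0.975 m from the base axis. Payload 3.8 kg.
Tool frame: the origin (TCP) lies where the fingers leave the gripper's body, on its centre line; the fingertips stand 73 mm ahead of it and the grasp point (between the pads) lies 54 mm ahead of it; z points along the fingers, y is the line along which they close (so a half turn about z gives the same grasp; the last joint's range is limited). The gripper opens to 85 mm and grips with 20 to 120 N. Pads are 22 mm wide; open, the fingers measure 114 mm over their backs; the gripper's body (76 mm by 85 mm) begins 54 mm behind the grasp point. The pads swing forward as they close: fully open they stand 13 mm farther back than shut.
Start: joints at [1.252, 0.264, 1.604, -0, 1.274, -0.037], TCP at [0.188, 0.648, 0.304] pointing down, gripper open.
Joint ranges: [-2.63, 2.63], [-0.94, 2.18], [0.31, 2.57], [-1.31, 4.45], [0, 2.66], [-2.55, 2.55]. Speed limits (rad/s): [2.57, 2.57, 3.14, 3.14, 3.14, 3.14].

## Interface

Orientations are given as a rotation vector (axis times angle).
In Python, from workcell import read_state, viewer, bot gives the robot as it stands.
- The arm moves only by the tool jog_arm, never from a script. Its argument "increments" is a list that holds one entry, the list of rows, each a list of 7 numbers: the shift along the tool's x, y, z in units of 30 mm (1.0 is 30 mm), then the turn, a rotation vector about the tool's x, y, z in units of 6 degrees (1.0 is 6 degrees), then the opening, from -1 (shut) to 1 (fully open). A call has exactly 5 rows; each row shifts and turns the commanded pose from where the row before left it, along the tool's axes as they then stand; what a row does not reach is not made up. A row lasts 1/12 s, in which the tool goes at most 41.7 mm and 7.16 degrees, less where a joint would pass 70% of its speed; a pose out of reach is approached as far as the arm can. A call is refused whole if a number of a shift passes 1 or a number of a turn 1, either way. A call with a gripper value outside its range is refused whole. The fingers move at their own pace and stop on an object; "force" is the grip in N (left out, the last holds). Time passes only in rows, so rows that do not move let the fingers close, or fill a call up. It gives the time, the measured TCP pose, the force, the opening and the grip force at its end, in the units of the state.
- read_state(): the state, without advancing time (a new reading comes with each control period).
- viewer.read_camera(name): name is "scene" or "side" or "wrist"; returns (picture, depth): 400x640x3 uint8, blue, green, red; 400x640 float32, m along the optical axis (not along the pixel's ray), 0 where there is no reading.
- viewer.camera_params(name): a dict with "fx", "fy", "cx", "cy" (pixels), "R" (3x3) and "t" (3): a world point X has camera coordinates R X + t; the wrist camera has in their place "hand_eye" (4x4, takes a point from camera to tool coordinates, whose origin is the TCP and whose axes are the flange's). Camera axes: x right, y down, z forward; pixel columns grow to the right and rows downward; lengths in m; the calibration is good to about 2 mm. The wrist camera is an equidistant fisheye: a pixel r from the principal point sees the ray r / f radians off the axis. A picture is of the moment at which its call begins: read the wrist's pose just before it. camera_params takes no time and is no camera call.
- bot.finish_job(): hands the job in; it is judged then, once.
The state is a dict: "time": time; "q": joint angles; "joint_vel": joint speeds; "joint_torque": joint torques, N m; "tool_pos": TCP position; "tcp_rot": TCP orientation; "wrist_force": force on the tool from outside, world axes, zero at the start; "torque": the same for the moment, N m; "width": opening from 0.0 (shut) to 1.0 (fully open); "grip_force": force on a finger pad.
Only numpy, scipy, OpenCV 4.12 (cv2) and the standard library are available. Lean on these libraries where they do the work, as an engineer would, in place of code of your own. Each camera call takes 0.05 s, during which the arm holds its last target. There are 200 camera calls.

## Working session

There is one attempt and no reset: what is moved stays moved. The work goes in short steps, Python scripts to look and compute and a tool call to move; the robot and the scene stay as the last step left them, time stands still between calls to the robot, and variables do not carry over. Pictures are saved under pics/ and viewed, at most 11 in all, crops included, and the job is handed in when it is done.

Besides the shell and the picture viewer there is one more tool, called after ">>>" as name(argument=value, ...), one argument or row to a line, values as JSON. jog_arm: Moves the arm, as the interface text tells. Its arguments: {"type":"object","properties":{"increments":{"type":"array","items":{"type":"array","items":{"type":"array","items":{"type":"number"}}}},"force":{"type":"number"}},"required":["increments"]}

```bash
mkdir -p pics; cat > h.py <<'E'
import numpy as np, cv2
from scipy.spatial.transform import Rotation as Ro
from workcell import read_state, viewer, bot
def grab(n):
    s=read_state(); im,d=viewer.read_camera(n); return s,im,d,viewer.camera_params(n)
def cloud(d,p):
    v,u=np.mgrid[:d.shape[0],:d.shape[1]]
    c=np.stack([(u-p['cx'])/p['fx']*d,(v-p['cy'])/p['fy']*d,d],-1)
    return (c-np.array(p['t']))@np.array(p['R'])
E
python3 - <<'E'
from h import *
for n in('scene','side'):
    s,im,d,p=grab(n); cv2.imwrite(f'pics/{n}0.png',im); np.savez(f'{n}0.npz',im=im,d=d,**{k:np.array(v) for k,v in p.items()})
    print(n,p,(d>0).mean())
print(s)
E
```

```text
scene {'fx': 406.8230224652607, 'fy': 406.8230224652607, 'cx': 321.1756131571872, 'cy': 204.89003493702955, 'R': array([[-0.12477022,  0.99215815, -0.00738945],
       [ 0.53728618,  0.06130227, -0.84116918],
       [-0.83411986, -0.10892312, -0.54072156]]), 't': array([ 0.07868111, -0.2024095 ,  1.58446393])} 0.9961171875
side {'fx': 397.0403977829727, 'fy': 397.0403977829727, 'cx': 317.03844569408216, 'cy': 195.699503212601, 'R': array([[-0.8940916 , -0.4473059 , -0.02275181],
       [-0.2236104 ,  0.4898218 , -0.84265829],
       [ 0.38807036, -0.74832615, -0.53796781]]), 't': array([0.53027875, 0.23839506, 0.62093802])} 0.99604296875
{'time': 0.05, 'q': array([ 1.25211169e+00,  2.64762829e-01,  1.60536751e+00,  2.57931661e-06,
        1.27370772e+00, -3.68854369e-02]), 'joint_vel': array([ 0.00099766, -0.00014843, -0.00263797, -0.00062939,  0.00061222,
       -0.00070603]), 'joint_torque': array([ 2.68925123e-04, -5.17029691e+01, -3.68839180e+01, -8.02239265e-05,
        7.23674093e-03,  5.44101809e-06]), 'tool_pos': array([0.18752067, 0.64783884, 0.30255884]), 'tcp_rot': array([-0.44113078, -3.11006203,  0.00347035]), 'wrist_force': array([ 0.50311889,  0.32012705, -0.33893094]), 'torque': array([-0.04439539,  0.03125681,  0.00894097]), 'grip_force': 0.0, 'width': 1.0014149900529046}
```

View pics/scene0.png

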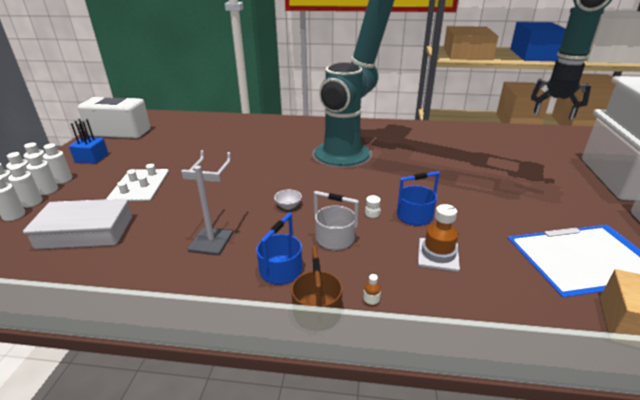

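View pics/side0.png

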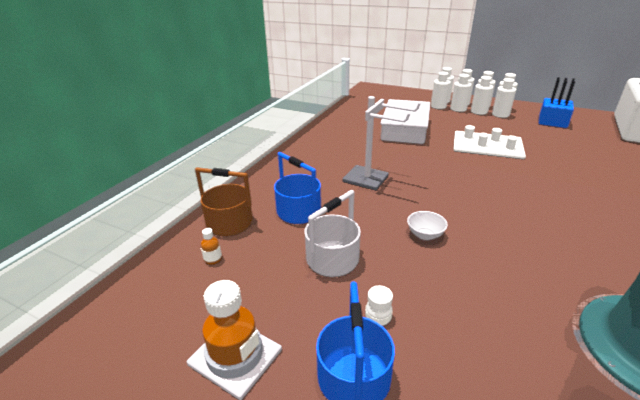

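Scene view: the candidates for the can are the steel one (335,225), blue ones (280,255) and (418,205), and a brown one (317,295). The steel can with its black grip at about (336,197) is my pick; in the side view it is at (332,240), grip (333,205). The stand is at scene (210,200), prong tips about (202,155) and (228,157). The cap is at scene (446,214), side (223,298). The white lab bottles at far left are not the bottle.

```bash
python3 - <<'E'
from h import *
def comps(W,m,im,lab,minn=12):
    n,L,st,c=cv2.connectedComponentsWithStats(m.astype(np.uint8),connectivity=8)
    for i in range(1,n):
        if st[i,4]>=minn:
            P=W[L==i]; q=np.median(P,0)
            print(lab,st[i].tolist(),'ctr',c[i].round(1),'med',q.round(3),'min',np.percentile(P,3,axis=0).round(3),'max',np.percentile(P,97,axis=0).round(3))
for n in('scene','side'):
    z=np.load(n+'0.npz'); im,d=z['im'],z['d']; W=cloud(d,z); x,y,h=W[...,0],W[...,1],W[...,2]
    hsv=cv2.cvtColor(im,cv2.COLOR_BGR2HSV); S,V=hsv[...,1],hsv[...,2]
    ws=(d>0)&(x>.25)&(x<1.05)&(abs(y)<.75)
    print(n)
    comps(W,ws&(h>.115)&(h<.155)&(V<70),im,'black')
    comps(W,ws&(h>.10)&(h<.16)&(V>150)&(S<60),im,'white')
    comps(W,ws&(h>.185)&(h<.24),im,'high',8)
    comps(W,ws&(h>.02)&(h<.1)&(S<70)&(V>90),im,'pale')
    comps(W,ws&(h>.02)&(h<.16),im,'any',60)
a=cv2.imread('pics/side0.png'); 
c1=cv2.resize(a[180:285,285:380],None,fx=4,fy=4,interpolation=3);c2=cv2.resize(a[270:375,190:285],None,fx=4,fy=4,interpolation=3)
cv2.imwrite('pics/crop1.png',np.hstack([c1,c2]))
E
```

```text
scene
black [415, 173, 12, 7, 62] ctr [420.4 175.8] med [0.414 0.253 0.139] min [0.405 0.239 0.131] max [0.421 0.269 0.144]
black [328, 193, 14, 8, 71] ctr [334.9 196.9] med [0.552 0.027 0.139] min [0.544 0.011 0.131] max [0.558 0.043 0.144]
black [271, 221, 13, 12, 80] ctr [277.5 226. ] med [ 0.699 -0.092  0.142] min [ 0.68  -0.102  0.132] max [ 0.712 -0.083  0.145]
black [313, 258, 8, 15, 81] ctr [315.9 264.4] med [0.822 0.014 0.143] min [0.803 0.007 0.138] max [0.836 0.022 0.145]
white [314, 191, 15, 5, 47] ctr [321.  193.1] med [ 0.537 -0.011  0.139] min [ 0.531 -0.029  0.135] max [0.546 0.007 0.142]
white [342, 197, 17, 6, 55] ctr [350.1 199.5] med [0.561 0.066 0.139] min [0.554 0.048 0.136] max [0.567 0.085 0.142]
white [436, 204, 21, 19, 279] ctr [446.  212.3] med [0.602 0.299 0.146] min [0.571 0.28  0.125] max [0.613 0.32  0.148]
white [0, 278, 640, 64, 3934] ctr [327.  309.9] med [0.938 0.059 0.141] min [ 0.931 -0.547  0.137] max [0.942 0.538 0.143]
high [182, 150, 49, 35, 555] ctr [203.9 171.3] med [ 0.59  -0.302  0.205] min [ 0.494 -0.351  0.19 ] max [ 0.605 -0.259  0.23 ]
[... 7468 characters left out ...]
4] ctr [318.  216.7] med [ 0.575 -0.022  0.058] min [ 0.493 -0.145  0.022] max [0.739 0.084 0.141]
any [408, 211, 40, 27, 499] ctr [427.5 222.6] med [ 0.393 -0.15   0.029] min [ 0.356 -0.172  0.021] max [ 0.431 -0.094  0.036]
any [201, 228, 20, 31, 437] ctr [209.9 244.3] med [0.759 0.139 0.047] min [0.749 0.123 0.022] max [0.776 0.15  0.075]
any [203, 280, 60, 96, 4251] ctr [229.5 330.9] med [0.57  0.316 0.083] min [0.546 0.279 0.025] max [0.608 0.34  0.146]
any [317, 281, 78, 119, 4392] ctr [355.4 353.8] med [0.4   0.264 0.062] min [0.354 0.201 0.023] max [0.456 0.307 0.142]
any [366, 286, 27, 33, 729] ctr [379.7 302. ] med [0.409 0.137 0.052] min [0.392 0.112 0.021] max [0.429 0.147 0.056]
```

View pics/crop1.png

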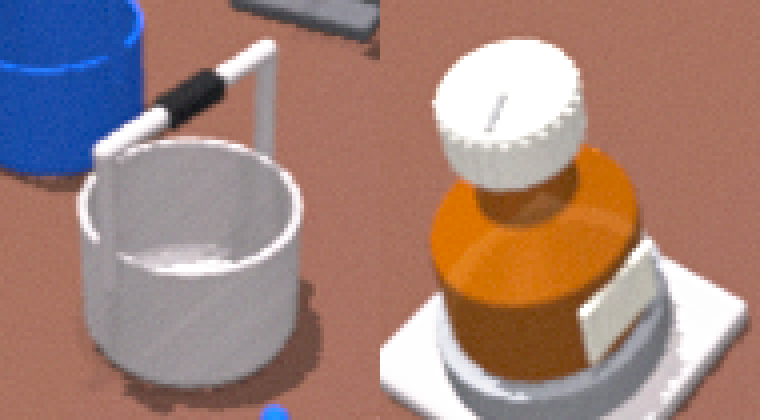

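The crop shows the uncoloured steel can with its black grip (crop 190,97), which confirms the choice. The cap's raised bar runs from crop (505,97) to (490,130). Next: stand axes, bar yaw, cap mark and tool yaw.

```bash
python3 - <<'E'
from h import *
for n in('scene','side'):
    z=np.load(n+'0.npz'); im,d=z['im'],z['d']; W=cloud(d,z); x,y,h=W[...,0],W[...,1],W[...,2]
    m=(d>0)&(x>.44)&(x<.62)&(y>-.38)&(y<-.22)
    print(n,'tips')
    t=m&(h>.211)&(x<.53)
    for s in (y<-.303,y>-.303):
        print(W[t&s].mean(0).round(4),(t&s).sum())
        P=W[m&s&(h>.19)&(h<.209)&(x>.49)&(x<.57)]; print(' prong',len(P),np.polyfit(P[:,0],P[:,1],1).round(4),P.mean(0).round(4),P[:,0].min())
    P=W[m&(h>.17)&(h<.24)&(x>.57)]; print(' plate', P.mean(0).round(4),P.min(0).round(3),P.max(0).round(3))
    P=W[m&(h>.03)&(h<.17)&(x>.57)];print(' post',np.median(P,0).round(4))
    P=W[(d>0)&(h>.134)&(h<.148)&(x>.48)&(x<.61)&(y>-.04)&(y<.1)]
    c=P.mean(0); v=np.linalg.svd(P[:,:2]-c[:2])[2][0]; print(' bar',len(P),c.round(4),v.round(3))
    g=im.astype(float).mean(-1); c=(d>0)&(h>.142)&(h<.153)&(x>.55)&(x<.64)&(y>.26)&(y<.34)
    P=W[c]; print(' cap',P.mean(0).round(4),((P.min(0)+P.max(0))/2).round(4),np.ptp(P,axis=0).round(3))
    c2=c&(g<g[c].mean()-25); print(' mark',W[c2].round(4)[:12].tolist())
s=read_state(); R=Ro.from_rotvec(s['tcp_rot']).as_matrix(); print(R.round(3))
im=cv2.imread('pics/scene0.png')
E
```

```text
scene tips
[ 0.4911 -0.339   0.2175] 15
 prong 51 [-0.0489 -0.3142] [ 0.5255 -0.3399  0.2037] 0.49224264814262053
[ 0.4964 -0.2621  0.2181] 13
 prong 58 [-0.0441 -0.2405] [ 0.5322 -0.264   0.204 ] 0.49233746765024505
 plate [ 0.5946 -0.3046  0.2031] [ 0.582 -0.356  0.17 ] [ 0.608 -0.257  0.233]
 post [ 0.6029 -0.3046  0.1032]
 bar 191 [0.5506 0.0293 0.1394] [-0.28 -0.96]
 cap [0.5924 0.3002 0.1461] [0.5887 0.3004 0.1456] [0.049 0.045 0.007]
 mark [[0.5658, 0.293, 0.1447], [0.5693, 0.2946, 0.1471], [0.564, 0.3005, 0.1441], [0.5692, 0.3017, 0.1475], [0.5655, 0.3049, 0.1454], [0.5746, 0.2845, 0.1468], [0.5708, 0.3136, 0.1465], [0.5714, 0.3186, 0.1443], [0.5807, 0.3168, 0.1473], [0.5801, 0.3193, 0.1471], [0.5866, 0.3089, 0.1476], [0.5868, 0.3112, 0.1479]]
side tips
[ 0.4859 -0.3386  0.2164] 14
 prong 107 [-0.0556 -0.3117] [ 0.5286 -0.3411  0.2013] 0.4903659540723106
[ 0.4898 -0.2632  0.2171] 18
 prong 119 [-0.0651 -0.2307] [ 0.5294 -0.2651  0.2015] 0.49002444527833905
 plate [ 0.5847 -0.3006  0.2055] [ 0.57  -0.354  0.17 ] [ 0.602 -0.256  0.231]
 post [ 0.592  -0.3033  0.1035]
 bar 311 [0.5434 0.0331 0.1391] [0.288 0.958]
 cap [0.5843 0.3019 0.1455] [0.585  0.301  0.1453] [0.047 0.047 0.006]
 mark [[0.5733, 0.2801, 0.1433], [0.5706, 0.2813, 0.1437], [0.567, 0.2862, 0.144], [0.5648, 0.2893, 0.144], [0.5838, 0.3058, 0.1473], [0.5844, 0.3073, 0.1465], [0.5829, 0.307, 0.1469], [0.5644, 0.2945, 0.1433], [0.5631, 0.294, 0.1434], [0.5623, 0.2929, 0.1428], [0.5824, 0.3096, 0.1477], [0.5812, 0.309, 0.1476]]
[[-0.961  0.278 -0.001]
 [ 0.278  0.961 -0.002]
 [ 0.    -0.002 -1.   ]]
```

Steel can: centre (0.547, 0.031), yaw -16.5°. Hook seat: (0.528, -0.302), yaw -3°. Post-to-tip distance is 107 mm, as it should be. Cap axis: about (0.587, 0.301). Moving over the can first.

>>> jog_arm(
  increments=[
    [[-0.86,-0.82,0,0,0,0,1],[-0.86,-0.82,0,0,0,0,1],[-0.86,-0.82,0,0,0,0,1],[-0.86,-0.82,0,0,0,0,1],[-0.86,-0.82,0,0,0,0,1]],
  ],
  force=60,
)

```text
time: 0.52
tool_pos: [0.2777, 0.4927, 0.3032]
tcp_rot: [-0.44, -3.11, 0.002]
wrist_force: [1.2, -0.1, 0.5]
width: 1.0
grip_force: 0.0
```

>>> jog_arm(
  increments=[
    [[-0.86,-0.82,0,0,0,0,1],[-0.86,-0.82,0,0,0,0,1],[-0.86,-0.82,0,0,0,0,1],[-0.86,-0.82,0,0,0,0,1],[-0.86,-0.82,0,0,0,0,1]],
  ],
)

```text
time: 0.93
tool_pos: [0.3674, 0.3386, 0.3035]
tcp_rot: [-0.441, -3.11, 0.001]
wrist_force: [0.8, -0.5, -0.4]
width: 1.004
grip_force: 0.0
```

>>> jog_arm(
  increments=[
    [[-0.86,-0.82,0,0,0,0,1],[-0.86,-0.82,0,0,0,0,1],[-0.86,-0.82,0,0,0,0,1],[-0.86,-0.82,0,0,0,0,1],[-0.86,-0.82,0,0,0,0,1]],
  ],
)

```text
time: 1.35
tool_pos: [0.4571, 0.1846, 0.3036]
tcp_rot: [-0.441, -3.11, 0.0]
wrist_force: [1.0, 0.9, 0.3]
width: 0.999
grip_force: 0.0
```

>>> jog_arm(
  increments=[
    [[-0.86,-0.82,0,0,0,0,1],[-0.86,-0.82,0,0,0,0,1],[-0.86,-0.82,0,0,0,0,1],[-0.86,-0.82,0,0,0,0,1],[-0.86,-0.82,0,0,0,0,1]],
  ],
)

```text
time: 1.77
tool_pos: [0.5468, 0.0306, 0.3035]
tcp_rot: [-0.441, -3.11, -0.0]
wrist_force: [1.3, 1.3, 0.4]
width: 1.002
grip_force: 0.0
```

>>> jog_arm(
  increments=[
    [[0,0,0,0,0,1,1],[0,0,0,0,0,1,1],[0,0,0,0,0,1,1],[0,0,0,0,0,1,1],[0,0,0,0,0,1,1]],
  ],
)

```text
time: 2.18
tool_pos: [0.5462, 0.032, 0.3032]
tcp_rot: [-1.239, -2.886, 0.001]
wrist_force: [-0.2, 0.9, 0.3]
width: 0.999
grip_force: 0.0
```

>>> jog_arm(
  increments=[
    [[0,0,0,0,0,1,1],[0,0,0,0,0,1,1],[0,0,0,0,0,1,1],[0,0,0,0,0,1,1],[0,0,0,0,0,1,1]],
  ],
)

```text
time: 2.6
tool_pos: [0.5462, 0.0323, 0.3033]
tcp_rot: [-1.943, -2.467, 0.001]
wrist_force: [-0.2, -0.8, 0.3]
width: 0.997
grip_force: 0.0
```

>>> jog_arm(
  increments=[
    [[0,0,0,0,0,1,1],[0,0,0,0,0,1,1],[0,0,0,0,0,1,1],[0,0,0,0,0,1,1],[0,0,0,0,0,1,1]],
  ],
)

```text
time: 3.02
tool_pos: [0.5462, 0.0323, 0.3033]
tcp_rot: [-2.516, -1.881, 0.001]
wrist_force: [-0.0, -0.8, -1.1]
width: 1.001
grip_force: 0.0
```

```bash
cat >> h.py <<'E'
def rel(xyz,yaw,s=None):
    """tool-axes shift (units) to a TCP target, turn about tool z (units) so that tool y has world yaw (deg, mod 180)"""
    s=s or read_state(); R=Ro.from_rotvec(s['tcp_rot']).as_matrix()
    a=np.degrees(np.arctan2(R[1,1],R[0,1])); dz=-((yaw-a+90)%180-90)/6
    print('t',round(s['time'],2),'tcp',s['tool_pos'].round(4),'yaw_y',a.round(2),'zax',R[:,2].round(3),'q6',s['q'][5].round(3),'q1',s['q'][0].round(3),'w',round(s['width'],3),'grip',s['grip_force'],'F',s['wrist_force'].round(1),'T',s['torque'].round(2))
    print('shift',(R.T@(np.array(xyz)-s['tool_pos'])/.03).round(2),'turn',round(dz,2))
E
python3 -c "
from h import *
rel([.547,.031,.189],-16.5)"
```

```text
t 3.02 tcp [0.5462 0.0323 0.3033] yaw_y -16.44 zax [-0.001  0.    -1.   ] q6 0.3 q1 0.014 w 1.001 grip 0.0 F [-0.  -0.8 -1.1] T [-0.01  0.   -0.01]
shift [-0.03  0.04  3.81] turn 0.01
```

>>> jog_arm(
  increments=[
    [[0,0,0.8,0,0,0,1],[0,0,0.8,0,0,0,1],[0,0,0.8,0,0,0,1],[0,0,0.8,0,0,0,1],[0,0,0.6,0,0,0,1]],
  ],
)

```text
time: 3.43
tool_pos: [0.5452, 0.0323, 0.1873]
tcp_rot: [-2.51, -1.886, 0.004]
wrist_force: [0.6, 0.2, 0.6]
width: 0.997
grip_force: 0.0
```

>>> jog_arm(
  increments=[
    [[0,0,0,0,0,0,-1],[0,0,0,0,0,0,-1],[0,0,0,0,0,0,-1],[0,0,0,0,0,0,-1],[0,0,0,0,0,0,-1]],
  ],
)

```text
time: 3.85
tool_pos: [0.5477, 0.0323, 0.1917]
tcp_rot: [2.51, 1.886, 0.004]
wrist_force: [0.4, -0.2, 0.8]
width: 0.299
grip_force: 0.0
```

>>> jog_arm(
  increments=[
    [[0,0,0,0,0,0,-1],[0,0,0,0,0,0,-1],[0,0,0,0,0,0,-1],[0,0,0,0,0,0,-1],[0,0,0,0,0,0,-1]],
  ],
)

```text
time: 4.27
tool_pos: [0.548, 0.0323, 0.1915]
tcp_rot: [2.51, 1.886, 0.005]
wrist_force: [2.1, -0.1, 6.2]
width: 0.151
grip_force: 60.6
```

>>> jog_arm(
  increments=[
    [[0,0,-0.6,0,0,0,-1],[0,0,-0.8,0,0,0,-1],[0,0,-0.8,0,0,0,-1],[0,0,-0.8,0,0,0,-1],[0,0,-0.6,0,0,0,-1]],
  ],
)

```text
time: 4.68
tool_pos: [0.5458, 0.0323, 0.2984]
tcp_rot: [-2.511, -1.887, 0.002]
wrist_force: [0.4, 0.5, -2.2]
width: 0.146
grip_force: 59.4
```

```bash
python3 -c "
from h import *
s,im,d,p=grab('side'); cv2.imwrite('pics/side1.png',im[60:360,150:600])
W=cloud(d,p);print(im.shape)
rel([.415,-.296,.296],-3)"
```

```text
(400, 640, 3)
t 4.73 tcp [0.5476 0.0323 0.3024] yaw_y -16.14 zax [ 0.004  0.    -1.   ] q6 0.295 q1 0.014 w 0.147 grip 59.47640597820282 F [ 2.5 -0.2  0.4] T [ 0.01 -0.34  0.04]
shift [-11.74  -1.2    0.19] turn -2.19
```

View pics/side1.png

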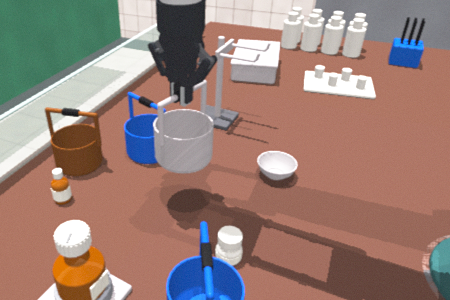

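The can is lifted upright in the gripper (crop 185,140), and the bystanders are untouched. Moving to the pre-hang pose on the -x side of the stand.

>>> jog_arm(
  increments=[
    [[-0.5,-0.1,0,0,0,0,-1],[-0.8,-0.1,0,0,0,0,-1],[-0.9,-0.1,0,0,0,0,-1],[-0.9,-0.1,0,0,0,0,-1],[-0.9,-0.1,0,0,0,0,-1]],
  ],
)

```text
time: 5.15
tool_pos: [0.4964, -0.0796, 0.295]
tcp_rot: [-2.508, -1.886, 0.005]
wrist_force: [-0.0, -0.3, -3.8]
width: 0.148
grip_force: 59.4
```

>>> jog_arm(
  increments=[
    [[-0.9,-0.1,0,0,0,0,-1],[-0.9,-0.1,0,0,0,0,-1],[-0.9,-0.1,0,0,0,0,-1],[-0.9,-0.1,0,0,0,0,-1],[-0.9,-0.1,0,0,0,0,-1]],
  ],
)

```text
time: 5.57
tool_pos: [0.4444, -0.205, 0.2951]
tcp_rot: [-2.508, -1.885, 0.004]
wrist_force: [-0.5, 0.3, -3.4]
width: 0.152
grip_force: 59.4
```

>>> jog_arm(
  increments=[
    [[-0.9,-0.1,0,0,0,0,-1],[-0.8,-0.1,0,0,0,0,-1],[-0.8,-0.1,0,0,0,0,-1],[-0.5,-0.1,0,0,0,0,-1],[-0.3,-0.1,0,0,0,0,-1]],
  ],
)

```text
time: 5.98
tool_pos: [0.4026, -0.2962, 0.2952]
tcp_rot: [-2.51, -1.883, 0.003]
wrist_force: [-1.2, 0.2, -3.3]
width: 0.146
grip_force: 59.4
```

>>> jog_arm(
  increments=[
    [[0,0,0.1,0,0,-0.5,-1],[0,0,0.1,0,0,-0.6,-1],[0,0,0,0,0,-0.6,-1],[0,0,0,0,0,-0.5,-1],[0,0,0,0,0,0,-1]],
  ],
)

```text
time: 6.4
tool_pos: [0.4038, -0.2943, 0.2899]
tcp_rot: [-2.274, -2.163, 0.0]
wrist_force: [-0.4, 0.4, -3.9]
width: 0.151
grip_force: 59.4
```

```bash
python3 -c "
from h import *
s,im,d,p=grab('side'); cv2.imwrite('pics/side2.png',cv2.resize(im[50:250,300:520],None,fx=3,fy=3)[:600])
W=cloud(d,p);h=W[...,2]
rel([.5217,-.3013,.2965],-3)
m=(d>0)&(h>.234)&(h<.262)&(abs(W[...,0]-s['tool_pos'][0])<.04)&(abs(W[...,1]-s['tool_pos'][1])<.07)
V=im.max(-1); P=W[m&(V>120)]
print(len(P),P.mean(0),np.polyfit(P[:,1],P[:,0],1),P.min(0),P.max(0))
"
```

```text
t 6.45 tcp [ 0.404  -0.2944  0.2902] yaw_y -3.0 zax [-0.002  0.002 -1.   ] q6 -0.627 q1 -0.68 w 0.152 grip 59.41803753376007 F [ 0.6 -0.1 -3.3] T [-0.04 -0.05 -0.03]
shift [-0.02  3.93 -0.22] turn 0.0
93 [ 0.40048004 -0.27479289  0.24197039] [0.06234474 0.41761193] [ 0.38002454 -0.3309432   0.23400871] [ 0.41466995 -0.2370586   0.26056551]
```

View pics/side2.png

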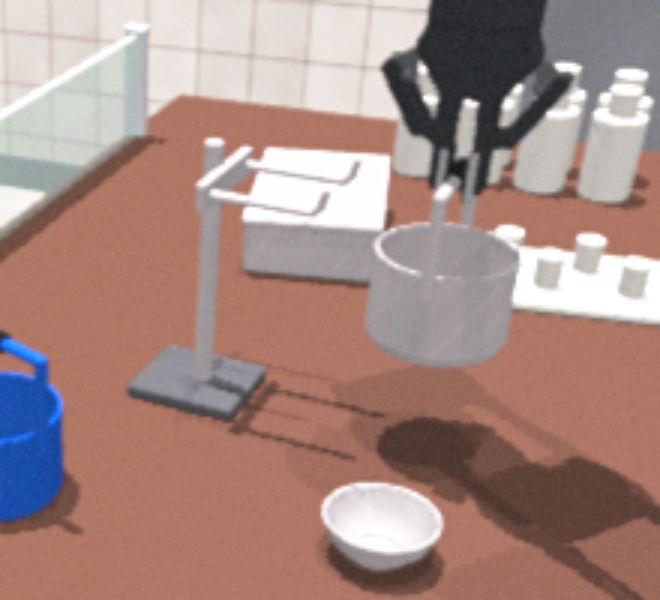

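>>> jog_arm(
  increments=[
    [[0,0.1,-0.2,0,0,0,-1],[0,0.5,0,0,0,0,-1],[0,0.6,0,0,0,0,-1],[0,0.6,0,0,0,0,-1],[0,0.5,0,0,0,0,-1]],
  ],
)

```text
time: 6.87
tool_pos: [0.475, -0.2986, 0.2981]
tcp_rot: [2.279, 2.162, 0.001]
wrist_force: [0.2, -0.9, -3.2]
width: 0.149
grip_force: 59.4
```

>>> jog_arm(
  increments=[
    [[0,0.5,0,0,0,0,-1],[0,0.5,0,0,0,0,-1],[0,0.4,0,0,0,0,-1],[0,0.2,0,0,0,0,-1],[0,0,0,0,0,0,-1]],
  ],
)

```text
time: 7.28
tool_pos: [0.5228, -0.3011, 0.2978]
tcp_rot: [-2.277, -2.164, -0.0]
wrist_force: [0.3, -0.3, -2.4]
width: 0.15
grip_force: 59.4
```

```bash
python3 -c "
from h import *
s,im,d,p=grab('side'); cv2.imwrite('pics/side3.png',cv2.resize(im[50:250,300:520],None,fx=3,fy=3)[:600])
rel([.5217,-.3013,.2655],-3)
"
```

```text
t 7.33 tcp [ 0.5219 -0.3011  0.2977] yaw_y -2.92 zax [-0.001  0.    -1.   ] q6 -0.513 q1 -0.564 w 0.149 grip 59.39995586872101 F [-0.3  0.3 -3.8] T [ 0.05  0.03 -0.08]
shift [-0.01 -0.01  1.07] turn 0.01
```

View pics/side3.png

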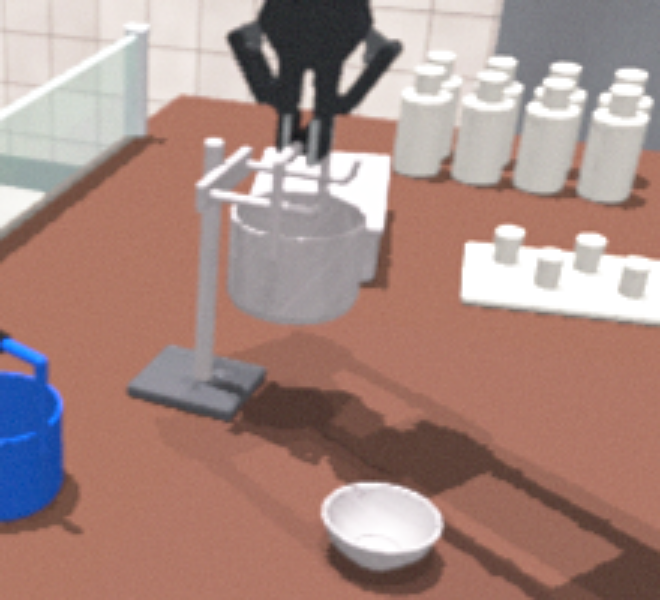

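The hoop is over both prongs, with the bar at crop (290,160) and the near leg outside the near prong. Lowering.

>>> jog_arm(
  increments=[
    [[0,0,0.3,0,0,0,-1],[0,0,0.3,0,0,0,-1],[0,0,0.3,0,0,0,-1],[0,0,0.15,0,0,0,-1],[0,0,0,0,0,0,-1]],
  ],
)

```text
time: 7.75
tool_pos: [0.5207, -0.301, 0.2654]
tcp_rot: [-2.277, -2.162, 0.001]
wrist_force: [-0.2, 0.1, -2.6]
width: 0.148
grip_force: 59.5
```

>>> jog_arm(
  increments=[
    [[0,0,0,0,0,0,-0.5],[0,0,0,0,0,0,-0.4],[0,0,0,0,0,0,-0.2],[0,0,0,0,0,0,-0.1],[0,0,0,0,0,0,-0.1]],
  ],
)

```text
time: 8.17
tool_pos: [0.5219, -0.3014, 0.2668]
tcp_rot: [2.277, 2.163, 0.0]
wrist_force: [-0.1, -0.6, -0.0]
width: 0.452
grip_force: 0.0
```

>>> jog_arm(
  increments=[
    [[0,0,0,0,0,0,-0.1],[0,0,-0.2,0,0,0,-0.1],[0,0,-0.5,0,0,0,-0.1],[0,0,-0.8,0,0,0,-0.1],[0,0,-0.9,0,0,0,-0.1]],
  ],
)

```text
time: 8.58
tool_pos: [0.521, -0.3008, 0.3378]
tcp_rot: [-2.275, -2.161, 0.001]
wrist_force: [0.7, -0.6, -0.5]
width: 0.451
grip_force: 0.0
```

```bash
python3 -c "
from h import *
s,im,d,p=grab('side'); cv2.imwrite('pics/side4.png',cv2.resize(im[50:250,300:520],None,fx=3,fy=3)[:600])
W=cloud(d,p);V=im.max(-1)
m=(d>0)&(W[...,2]>.19)&(W[...,2]<.225)&(W[...,0]>.45)&(W[...,0]<.56)&(abs(W[...,1]+.3)<.08)&(V<70)
print('grip',m.sum(),np.median(W[m],0))
rel([.587,.301,.29],0)
"
```

```text
grip 34 [ 0.51371483 -0.29707542  0.21476876]
t 8.63 tcp [ 0.5234 -0.3023  0.346 ] yaw_y -2.94 zax [ 0.007 -0.005 -1.   ] q6 -0.514 q1 -0.565 w 0.448 grip 0.0 F [ 2.6 -1.2  3.8] T [-0.02 -0.11  0.  ]
shift [20.2   1.07  1.79] turn -0.49
```

View pics/side4.png

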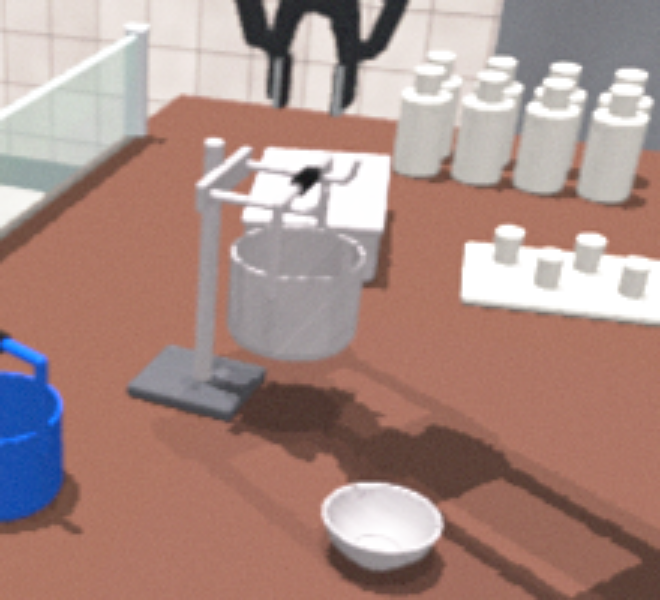

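The can hangs from both prongs, with its grip at crop (307,180) and released. Going to the cap.

>>> jog_arm(
  increments=[
    [[0.5,0,0,0,0,0,-0.1],[0.8,0.05,0,0,0,0,-0.1],[1,0.05,0,0,0,0,-0.1],[1,0.05,0,0,0,0,-0.1],[1,0.05,0,0,0,0,-0.1]],
  ],
)

```text
time: 9.05
tool_pos: [0.5338, -0.1709, 0.3378]
tcp_rot: [-2.278, -2.162, 0.0]
wrist_force: [0.4, 1.0, 0.4]
width: 0.451
grip_force: 0.0
```

>>> jog_arm(
  increments=[
    [[1,0.05,0,0,0,0,-0.1],[1,0.05,0,0,0,0,-0.1],[1,0.05,0,0,0,0,-0.1],[1,0.05,0,0,0,0,-0.1],[1,0.05,0,0,0,0,-0.1]],
  ],
)

```text
time: 9.47
tool_pos: [0.5488, -0.0212, 0.3379]
tcp_rot: [-2.277, -2.163, 0.001]
wrist_force: [0.9, 0.5, 0.4]
width: 0.447
grip_force: 0.0
```

>>> jog_arm(
  increments=[
    [[1,0.05,0,0,0,0,1],[1,0.05,0,0,0,0,1],[1,0.05,0,0,0,0,1],[1,0.05,0,0,0,0,1],[1,0.05,0,0,0,0,1]],
  ],
)

```text
time: 9.88
tool_pos: [0.5639, 0.1282, 0.3379]
tcp_rot: [-2.277, -2.163, 0.001]
wrist_force: [0.9, -0.6, 0.5]
width: 0.998
grip_force: 0.0
```

>>> jog_arm(
  increments=[
    [[1,0.05,0,0,0,0,1],[1,0.05,0,0,0,0,1],[1,0.05,0,0,0,0,1],[1,0.05,0,0,0,0,1],[0.9,0.1,0,0,0,0,1]],
  ],
)

```text
time: 10.3
tool_pos: [0.5801, 0.2748, 0.3377]
tcp_rot: [-2.276, -2.164, 0.002]
wrist_force: [1.1, -1.3, 0.4]
width: 1.006
grip_force: 0.0
```

>>> jog_arm(
  increments=[
    [[0,0,0,0,0,-1,1],[0,0,0,0,0,-1,1],[0,0,0,0,0,-1,1],[0,0,0,0,0,-1,1],[0,0,0,0,0,-1,1]],
  ],
)

```text
time: 10.72
tool_pos: [0.5803, 0.2731, 0.3375]
tcp_rot: [-1.632, -2.683, 0.002]
wrist_force: [-0.4, -0.2, -0.5]
width: 0.999
grip_force: 0.0
```

>>> jog_arm(
  increments=[
    [[0,0,0,0,0,-1,1],[0,0,0,0,0,-1,1],[0,0,0,0,0,-1,1],[0,0,0,0,0,-1,1],[0,0,0,0,0,-1,1]],
  ],
)

```text
time: 11.13
tool_pos: [0.5804, 0.2729, 0.3376]
tcp_rot: [-0.882, -3.014, 0.001]
wrist_force: [1.0, 0.0, -0.0]
width: 1.0
grip_force: 0.0
```

>>> jog_arm(
  increments=[
    [[0,0,0,0,0,-1,1],[0,0,0,0,0,-1,1],[0,0,0,0,0,-1,1],[0,0,0,0,0,-1,1],[0,0,0,0,0,-1,1]],
  ],
)

```text
time: 11.55
tool_pos: [0.5804, 0.2728, 0.3376]
tcp_rot: [-0.072, -3.139, 0.0]
wrist_force: [-0.0, 0.0, 0.3]
width: 0.995
grip_force: 0.0
```

```bash
python3 -c "
from h import *
s,im,d,p=grab('wrist'); cv2.imwrite('pics/wrist1.png',im); print({k:np.round(v,4).tolist() for k,v in p.items()})
rel([.587,.301,.182],94,s)
f,c=(p['fx'],np.array([p['cx'],p['cy']])); H=np.array(p['hand_eye']); R=Ro.from_rotvec(s['tcp_rot']).as_matrix()
# predicted cap-top pixel, and pixel->plane cast of the white blob
Xc=H[:3,:3].T@(R.T@(np.array([.587,.301,.146])-s['tool_pos'])-H[:3,3]); th=np.arctan2(np.hypot(*Xc[:2]),Xc[2]); print('pred px',c+f*th*Xc[:2]/np.hypot(*Xc[:2]))
"
```

```text
{'fx': 309.7069, 'fy': 309.7069, 'cx': 321.6257, 'cy': 197.9237, 'hand_eye': [[0.0006, -0.9605, -0.2783, 0.0709], [1.0, 0.0005, 0.0004, 0.0002], [-0.0002, -0.2783, 0.9605, -0.0709], [0.0, 0.0, 0.0, 1.0]]}
t 11.55 tcp [0.5804 0.2728 0.3376] yaw_y 87.36 zax [-0.002 -0.    -1.   ] q6 -1.124 q1 0.4 w 0.995 grip 0.0 F [-0.   0.   0.3] T [0.02 0.01 0.  ]
shift [-0.19  0.95  5.19] turn -1.11
pred px [353.48337523 198.47925419]
```

View pics/wrist1.png

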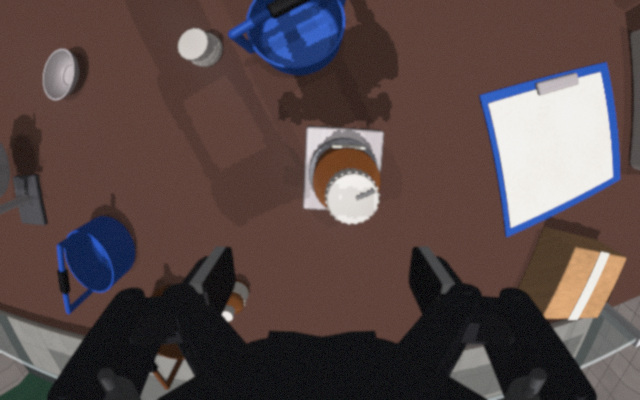

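Wrist view: the cap is at (353,196), against a predicted (353,198), so the position is good to 2 mm. The raised bar points right towards (373,190). Centring and descending.

>>> jog_arm(
  increments=[
    [[-0.08,0.45,0,0,0,0,1],[-0.08,0.5,0.2,0,0,0,1],[0,0,0.6,0,0,0,1],[0,0,0.8,0,0,0,1],[0,0,0.8,0,0,0,1]],
  ],
)

```text
time: 12.02
tool_pos: [0.5878, 0.3029, 0.2658]
tcp_rot: [0.083, 3.139, 0.002]
wrist_force: [0.6, -0.3, -0.9]
width: 0.998
grip_force: 0.0
```

>>> jog_arm(
  increments=[
    [[0,0,0.8,0,0,0,1],[0,0,0.8,0,0,0,1],[0,0,0.6,0,0,0,1],[0,0,0.4,0,0,0,1],[0,0,0.2,0,0,0,1]],
  ],
)

```text
time: 12.43
tool_pos: [0.5862, 0.3014, 0.1792]
tcp_rot: [-0.082, -3.137, 0.002]
wrist_force: [0.4, -0.5, -0.1]
width: 1.0
grip_force: 0.0
```

>>> jog_arm(
  increments=[
    [[0,0,0,0,0,0,0.3],[0,0,0,0,0,0,0.2],[0,0,0,0,0,0,0],[0,0,0,0,0,0,-1],[0,0,0,0,0,0,-1]],
  ],
  force=60,
)

```text
time: 12.85
tool_pos: [0.5884, 0.2999, 0.1849]
tcp_rot: [0.081, 3.138, -0.001]
wrist_force: [-0.9, -4.0, 3.2]
width: 0.533
grip_force: 61.2
```

>>> jog_arm(
  increments=[
    [[0,0,0,0,0,0,-1],[0,0,0,0,0,0,-1],[0,0,0,0,0,0,-1],[0,0,0,0,0,0,-1],[0,0,0,0,0,0,-1]],
  ],
)

```text
time: 13.27
tool_pos: [0.5885, 0.2999, 0.1848]
tcp_rot: [0.081, 3.138, -0.001]
wrist_force: [-2.2, -5.7, 4.7]
width: 0.535
grip_force: 61.2
```

```bash
python3 -c "
from h import *
rel([.586,.301,.182],94)"
```

```text
t 13.27 tcp [0.5885 0.2999 0.1848] yaw_y 87.03 zax [ 0.003 -0.001 -1.   ] q6 -1.084 q1 0.434 w 0.535 grip 61.187721490859985 F [-2.2 -5.7  4.7] T [-0.83  0.21 -0.03]
shift [0.08 0.03 0.09] turn -1.16
```

>>> jog_arm(
  increments=[
    [[0,-0.02,0,0,0,0.5,-1],[0,-0.01,0,0,0,1,-1],[0,0,0,0,0,1,-1],[0,0,0.01,0,0,1,-1],[0,0,0,0,0,1,-1]],
  ],
)

```text
time: 13.68
tool_pos: [0.5883, 0.2995, 0.1845]
tcp_rot: [0.819, 3.03, 0.001]
wrist_force: [-2.2, -2.9, 4.0]
width: 0.534
grip_force: 61.1
```

>>> jog_arm(
  increments=[
    [[0,0,0,0,0,1,-1],[0,0,0,0,0,1,-1],[0,0,0.01,0,0,1,-1],[0,0,0,0,0,1,-1],[0,0,0,0,0,1,-1]],
  ],
)

```text
time: 14.1
tool_pos: [0.5881, 0.2992, 0.1842]
tcp_rot: [1.576, 2.716, 0.001]
wrist_force: [-2.7, -4.6, 4.9]
width: 0.531
grip_force: 61.1
```

>>> jog_arm(
  increments=[
    [[0,0,0,0,0,1,-1],[0,0,0,0,0,1,-1],[0,0,0.01,0,0,1,-1],[0,0,0,0,0,1,-1],[0,0,0,0,0,0.5,-1]],
  ],
)

```text
time: 14.52
tool_pos: [0.5878, 0.2991, 0.1839]
tcp_rot: [2.166, 2.274, 0.0]
wrist_force: [-4.1, -5.1, 5.5]
width: 0.537
grip_force: 61.1
```

```bash
python3 -c "
from h import *
rel([.5885,.2995,.184],94)"
```

```text
t 14.52 tcp [0.5878 0.2991 0.1839] yaw_y 2.77 zax [ 0.001 -0.001 -1.   ] q6 0.386 q1 0.433 w 0.537 grip 61.11178815364838 F [-4.1 -5.1  5.5] T [-0.73  0.53  0.14]
shift [ 0.01  0.03 -0.  ] turn 14.8
```

>>> jog_arm(
  increments=[
    [[0,0,0,0,0,1,-1],[0,0,0,0,0,1,-1],[0,0,0.01,0,0,1,-1],[0,0,0,0,0,1,-1],[0,0,0,0,0,0.5,-1]],
  ],
)

```text
time: 14.93
tool_pos: [0.5875, 0.2991, 0.1835]
tcp_rot: [2.638, 1.705, -0.0]
wrist_force: [-4.6, -4.2, 6.9]
width: 0.528
grip_force: 61.2
```

```bash
python3 -c "
from h import *
rel([.5885,.2995,.184],94)"
```

```text
t 14.93 tcp [0.5875 0.2991 0.1835] yaw_y -24.23 zax [ 0.    -0.001 -1.   ] q6 0.857 q1 0.434 w 0.528 grip 61.159483194351196 F [-4.6 -4.2  6.9] T [-0.71  0.69  0.1 ]
shift [ 0.02  0.03 -0.02] turn 10.29
```

>>> jog_arm(
  increments=[
    [[0,0,0,0,0,0.5,-1],[0,0,0,0,0,0.5,-1],[0,0,0,0,0,0.5,-1],[0,0,0,0,0,0.3,-1],[0,0,0,0,0,0.2,-1]],
  ],
)

```text
time: 15.35
tool_pos: [0.5878, 0.2999, 0.1834]
tcp_rot: [2.795, 1.432, 0.003]
wrist_force: [-2.1, 0.5, 6.0]
width: 0.534
grip_force: 61.6
```

```bash
python3 -c "
from h import *
rel([.5885,.2995,.184],94)"
```

```text
t 15.35 tcp [0.5878 0.2999 0.1834] yaw_y -35.74 zax [ 0.002 -0.    -1.   ] q6 1.059 q1 0.435 w 0.534 grip 61.57163143157959 F [-2.1  0.5  6. ] T [ 1.03 -0.44  2.13]
shift [ 0.    0.03 -0.02] turn 8.38
```

>>> jog_arm(
  increments=[
    [[0,0,0,0,0,0.2,-1],[0,0,0,0,0,0.2,-1],[0,0,0,0,0,0,-1],[0,0,0,0,0,0,-1],[0,0,0,0,0,0,-1]],
  ],
)

```text
time: 15.77
tool_pos: [0.5882, 0.3004, 0.1833]
tcp_rot: [-2.828, -1.366, -0.004]
wrist_force: [-3.6, -0.2, 6.4]
width: 0.537
grip_force: 61.8
```

```bash
python3 -c "
from h import *
rel([.5885,.2995,.184],94)
s,im,d,p=grab('side')
g=im[265:350,180:275]
s,im,d,p=grab('scene')
cv2.imwrite('pics/cap2.png',np.hstack([cv2.resize(g,(400,360),interpolation=3),cv2.resize(im[190:240,415:475],(400,360),interpolation=3)]))
s,im,d,p=grab('wrist'); cv2.imwrite('pics/w2.png',im)
"
```

```text
t 15.77 tcp [0.5882 0.3004 0.1833] yaw_y -38.45 zax [ 0.002  0.002 -1.   ] q6 1.105 q1 0.434 w 0.537 grip 61.80676817893982 F [-3.6 -0.2  6.4] T [-0.09  0.38  0.22]
shift [-0.02  0.03 -0.02] turn 7.92
```

View pics/cap2.png

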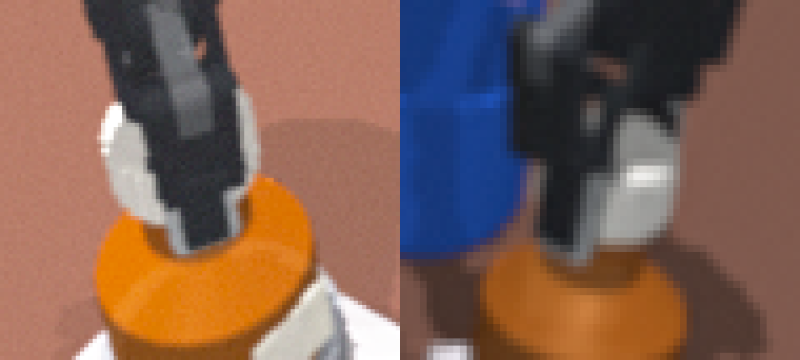

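>>> jog_arm(
  increments=[
    [[0,0,0,0,0,0,-1],[0,0,0,0,0,0,-1],[0,0,0,0,0,0.2,-1],[0,0,0,0,0,0.2,-1],[0,0,0,0,0,0.2,-1]],
  ],
)

```text
time: 16.33
tool_pos: [0.5882, 0.3004, 0.1834]
tcp_rot: [2.868, 1.281, 0.005]
wrist_force: [-2.7, 0.4, 6.2]
width: 0.535
grip_force: 61.8
```

```bash
python3 -c "
from h import *
rel([.5885,.2995,.184],94)"
```

```text
t 16.33 tcp [0.5882 0.3004 0.1834] yaw_y -41.85 zax [ 0.003  0.001 -1.   ] q6 1.165 q1 0.435 w 0.535 grip 61.76342725753784 F [-2.7  0.4  6.2] T [-0.04  0.39  2.22]
shift [-0.02  0.03 -0.02] turn 7.36
```

>>> jog_arm(
  increments=[
    [[0,0,0,0,0,0.2,-1],[0,0,0,0,0,0.2,-1],[0,0,0,0,0,0.2,-1],[0,0,0,0,0,0.2,-1],[0,0,0,0,0,0.2,-1]],
  ],
)

```text
time: 16.75
tool_pos: [0.5884, 0.3004, 0.1832]
tcp_rot: [-2.933, -1.126, -0.005]
wrist_force: [-1.9, -0.3, 5.1]
width: 0.537
grip_force: 61.9
```

```bash
python3 -c "
from h import *
rel([.5885,.2995,.184],94)
s,im,d,p=grab('wrist'); cv2.imwrite('pics/w3.png',im)
a=cv2.imread('pics/w2.png');cv2.imwrite('pics/w23.png',np.hstack([cv2.resize(x[200:400,220:420],(400,400),interpolation=3) for x in(a,im)]))
"
```

```text
t 16.75 tcp [0.5884 0.3004 0.1832] yaw_y -47.99 zax [ 0.003  0.001 -1.   ] q6 1.272 q1 0.434 w 0.537 grip 61.924545764923096 F [-1.9 -0.3  5.1] T [-0.13  0.29  1.1 ]
shift [-0.02  0.02 -0.03] turn 6.34
```

View pics/w23.png

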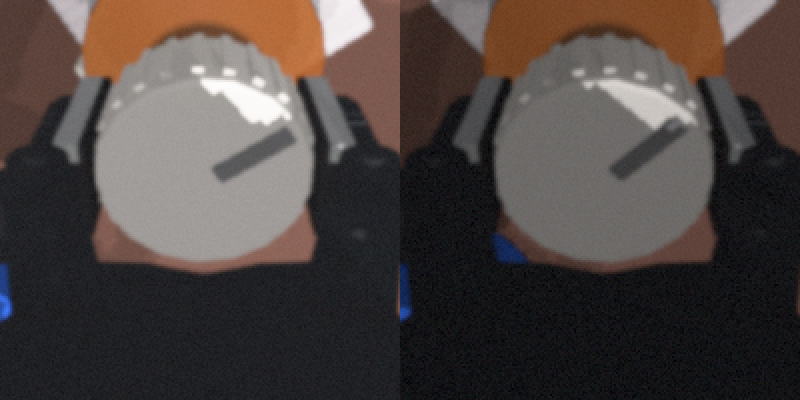

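Between the two wrist crops the mark turns against the gripper, from pointing (290,135) to (680,125) in its half. The torque is about 2 N m, so the cap is at its stop and the pads are slipping. Backing off a quarter turn.

>>> jog_arm(
  increments=[
    [[0,0,0,0,0,-0.5,-1],[0,0,-0.01,0,0,-1,-1],[0,0,0,0,0,-1,-1],[0,0,0,0,0,-1,-1],[0,0,0,0,0,-1,-1]],
  ],
)

```text
time: 17.22
tool_pos: [0.5881, 0.3005, 0.1835]
tcp_rot: [-2.585, -1.783, -0.005]
wrist_force: [-3.5, 0.9, 5.3]
width: 0.53
grip_force: 61.9
```

>>> jog_arm(
  increments=[
    [[0,0,-0.01,0,0,-1,-1],[0,0,0,0,0,-1,-1],[0,0,0,0,0,-1,-1],[0,0,-0.01,0,0,-1,-1],[0,0,0,0,0,-1,-1]],
  ],
)

```text
time: 17.63
tool_pos: [0.5876, 0.3006, 0.1838]
tcp_rot: [-2.036, -2.391, -0.004]
wrist_force: [-4.3, -0.0, 6.7]
width: 0.537
grip_force: 61.9
```

>>> jog_arm(
  increments=[
    [[0,0,0,0,0,-1,-1],[0,0,0,0,0,-1,-1],[0,0,0,0,0,-1,-1],[0,0,0,0,0,-1,-1],[0,0,0,0,0,-0.6,-1]],
  ],
)

```text
time: 18.05
tool_pos: [0.5873, 0.3005, 0.1841]
tcp_rot: [-1.407, -2.808, -0.003]
wrist_force: [-5.5, -0.7, 8.1]
width: 0.541
grip_force: 61.9
```

>>> jog_arm(
  increments=[
    [[0,0,0,0,0,0,-1],[0,0,0,0,0,0,-1],[0,0,0,0,0,0,-1],[0,0,0,0,0,0,-1],[0,0,0,0,0,0,-1]],
  ],
)

```text
time: 18.47
tool_pos: [0.5873, 0.3005, 0.1841]
tcp_rot: [-1.413, -2.805, -0.003]
wrist_force: [-5.7, 0.3, 6.7]
width: 0.538
grip_force: 62.1
```

```bash
python3 -c "
from h import *
rel([.5885,.2995,.184],94)
s,im,d,p=grab('wrist')
a=cv2.imread('pics/w3.png')
s,b,d,p=grab('side')
W=cloud(d,p);V=b.max(-1)
m=(d>0)&(W[...,2]>.19)&(W[...,2]<.225)&(W[...,0]>.45)&(W[...,0]<.56)&(abs(W[...,1]+.3)<.08)&(V<70)
print('grip',m.sum(),np.median(W[m],0))
for x in(a,im):
    c=x[200:400,220:420][55:135,45:160]; g=c.mean(-1); k=(g<130)
    cv2.imwrite('pics/t.png',c)
cv2.imwrite('pics/w4.png',np.hstack([cv2.resize(x[200:400,220:420],(260,260),interpolation=3) for x in(a,im)]+[cv2.resize(b[60:190,330:460],(260,260),interpolation=3)]))
"
```

```text
t 18.47 tcp [0.5873 0.3005 0.1841] yaw_y 36.52 zax [-0.     0.002 -1.   ] q6 -0.204 q1 0.434 w 0.538 grip 62.06574261188507 F [-5.7  0.3  6.7] T [-0.09  0.91  0.09]
shift [-0.05  0.01  0.  ] turn -9.58
grip 27 [ 0.51281721 -0.29837411  0.21440753]
```

View pics/w4.png

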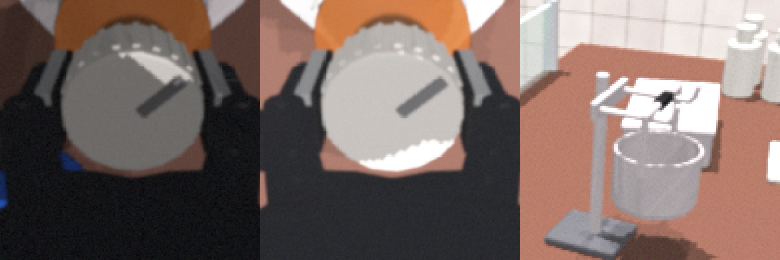

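The mark kept its angle in the gripper ((180,82) against (440,85)), so the cap followed by 84.5°. The can still hangs. Adding the last 5°, then handing in.

>>> jog_arm(
  increments=[
    [[0,0,0,0,0,-0.5,-1],[0,0,0,0,0,-0.4,-1],[0,0,0,0,0,0,-1],[0,0,0,0,0,0,-1],[0,0,0,0,0,0,-1]],
  ],
)

```text
time: 18.98
tool_pos: [0.5872, 0.3004, 0.1841]
tcp_rot: [-1.279, -2.868, -0.002]
wrist_force: [-5.9, -0.2, 7.9]
width: 0.534
grip_force: 62.1
```

>>> jog_arm(
  increments=[
    [[0,0,0,0,0,0,-1],[0,0,0,0,0,0,-1],[0,0,0,0,0,0,-1],[0,0,0,0,0,0,-1],[0,0,0,0,0,0,-1]],
  ],
)

```text
time: 19.4
tool_pos: [0.5872, 0.3004, 0.1842]
tcp_rot: [-1.28, -2.868, -0.002]
wrist_force: [-5.5, -0.6, 7.0]
width: 0.534
grip_force: 62.1
```

```bash
python3 -c "
from h import *
rel([.5885,.2995,.184],94)
print(bot.finish_job())"
```

```text
t 19.4 tcp [0.5872 0.3004 0.1842] yaw_y 41.92 zax [-0.     0.002 -1.   ] q6 -0.298 q1 0.434 w 0.534 grip 62.12810039520264 F [-5.5 -0.6  7. ] T [-0.12  0.92  0.05]
shift [-0.05  0.01  0.01] turn -8.68
the job is handed in; nothing more can be done
None
```

I handed the job in at 19.4 s (the verdict was not shown): the steel can hangs released on both prongs, and the cap was screwed to its stop, backed off about 90° and is still gripped at 62 N.

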